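# Pack two ink bottles into the divided crate

## Robot

A 6-joint arm with a two-finger parallel gripper is mounted at the origin on the work surface. World frame = base frame: x ahead of the robot, y to its left, z up, the work surface at z = 0. Lengths are in m, angles in rad, forces in N, time in s.
With the tool pointing down it reaches from about 0.425 to 0.95 m from the base axis. Payload 3.5 kg.
Tool frame: the origin (TCP) lies between the finger pads; the fingertips stand 25 mm ahead of it and the grasp point (between the pads) lies 6 mm ahead of it (ctrl.finger_overhang is the distance from the TCP to the fingertips, in m); x points along the fingers, y is the direction in which the jaws open and shut, and the axes are right-handed (so a half turn about x gives the same grasp; the last joint's range is limited). The gripper opens to 85 mm and grips with 20 to 120 N. Pads are 22 mm wide; open, the fingers measure 114 mm over their backs; the gripper's body (76 mm by 85 mm) begins 54 mm behind the grasp point. The pads swing forward as they close: fully open they stand 13 mm farther back than shut.
Start: joints at [1.047, 0.286, 1.577, -0, 1.279, -0.15], TCP at [0.246, 0.628, 0.256] pointing down, gripper open.
Joint ranges: [-2.77, 2.77], [-0.9, 2.22], [0.21, 2.48], [-1.53, 4.67], [0.24, 2.81], [-2.84, 2.84]. Speed limits (rad/s): [2.79, 2.79, 3.14, 3.14, 3.14, 3.14].

## Interface

Orientations are given as a unit quaternion [x, y, z, w].
In Python, from plant import ctrl gives the robot as it stands.
- The arm moves only by the tool play_rows, never from a script. Its argument "targets" is a list of rows, each an object with "delta_pos": the shift along the world's x, y, z normalised to -1 to 1, where 1 is 1000 mm, a list of three; "delta_rot": the turn, a rotation vector about the world's x, y, z normalised to -1 to 1, where 1 is pi rad, a list of three; "claw": the finger opening in mm, from 0 to 85.4. In form: [{"delta_pos": [tx, ty, tz], "delta_rot": [wx, wy, wz], "claw": claw}, ...]. A call has 1 to 20 rows; each row is the pose to reach, as a shift and turn from the pose measured when the call began, turning the shorter way round; what a row does not reach only later rows make up. A row lasts 1/12 s, in which the tool goes at most 41.7 mm and 7.16 degrees, less where a joint would pass 70% of its speed; a pose out of reach is approached as far as the arm can. A call with a number of a shift or a turn outside -1 to 1 is refused whole. A call with a gripper value outside its range is refused whole. The fingers move at their own pace and stop on an object; "newtons" is the grip in N (left out, the last holds). Time passes only in rows, so rows that repeat a pose let the fingers close. It gives the time, the measured TCP pose, the force and the opening at its end, in the units of the state.
- ctrl.get_state(): the state, without advancing time (a new reading comes with each control period).
- ctrl.read_camera(name): name is "scene" or "top" or "wrist"; returns the picture (384x512x3 uint8, blue, green, red); there is no depth.
- ctrl.calibration(name): a dict with "fx", "fy", "cx", "cy" (pixels), "k1" (the pictures are not rectified: a ray, as slopes to the right and down, at radius r is drawn at 1 + k1 r^2 times it, then the intrinsics apply), "camera_from_world" (4x4, takes a point from world to camera coordinates). Camera axes: x right, y down, z forward; pixel columns grow to the right and rows downward; lengths in m; the calibration is good to about 2 mm. A picture is of the moment at which its call begins: read the wrist's pose just before it. calibration takes no time and is no camera call; for the wrist camera it gives the pose at the moment of the call.
- ctrl.sign_off(): hands the job in, once; it reports no verdict.
The state is a dict: "time": time; "qpos": joint angles; "dq": joint speeds; "joint_efforts": joint torques, N m; "eef_pos": TCP position; "tcp_rot": TCP orientation; "contact_force": force on the tool from outside, world axes, zero at the start; "wrist_torque": the same for the moment, N m; "opening": opening from 0.0 (shut) to 1.0 (fully open).
Only numpy, scipy, OpenCV 4.12 (cv2) and the standard library are available. Lean on these libraries where they do the work, as an engineer would, in place of code of your own. Each camera call takes 0.05 s, during which the arm holds its last target. There are 200 camera calls.

## Task

Pack both loose ink bottles, the one standing and the one lying on the cutting mat, into the two empty cells of the grey divided crate, one per cell, standing upright with the cap on top. The cells are packed with filler to unknown, unequal heights, so feel for it: set each bottle down gently on its filler, without dropping it or jamming it down, let go, and leave the other things on the bench where they are.

Things in the scene. Friction and masses are not known exactly. Their poses are not given: they have to be found in the camera images.
- crate: Grey plastic crate, open-topped, fixed to the bench: 81 mm (its x) by 309 mm (its y) by 65 mm high, walls and dividers 5 mm thick, dividers as high as the walls. Origin: centre of its underside; z up. One row of four square cells, 71 mm inside, centred at x = 0, y = -114, -38, +38, +114 mm. Two cells hold packed bottles, two are empty.
- crate_rim (a point): Centre of the crate's top plane, 65 mm above its underside. In every cell lies a flat cardboard filler block on which a bottle stands (corrugated, gives about 1 mm per 3 N); its top is 28 to 58 mm below this plane (7 to 37 mm above the underside), different in each cell and not measured.
- packed_a: A bottle already packed (fixed), same shape as the loose ones; its cap's top is 165 mm above the crate's underside. Origin: centre of its underside. Its cell is taken.
- packed_b: The other bottle already packed (fixed), like packed_a. Its cell is taken.
- standing_bottle: Loose white plastic bottle standing upright on the mat: square body 46 by 46 mm up to 115 mm from its base (faces square to its x and y), a shoulder, a 24 mm neck, a grey round screw cap 28 mm diameter from 132 to 160 mm. Mass 0.18 to 0.35 kg, centre of mass about 65 mm from the base. Origin: centre of its underside; z: along its axis towards the cap.
- lying_bottle: An identical loose bottle that lies on one of its flat sides on the mat, its cap pointing roughly to the robot's right (within about 35 degrees of world -y). Origin: centre of its base, 23 mm above the mat; z: along its axis towards the cap.
- mat: Dark green cutting mat, 300 (x) by 250 (y) by 3 mm, fixed flat on the bench. Origin: centre of its underside, z up; its top is 3 mm above the bench.
- tape: Bystander: empty tape core lying flat, a ring 80 mm diameter, 64 mm bore, 24 mm high. Origin: centre of its underside.
- pot: Bystander: open steel cup, 72 mm diameter, 90 mm high. Origin: centre of its underside.
- block: Bystander: wooden sanding block 100 by 60 by 28 mm. Origin: centre of its underside.
There are look-alikes about, which are no part of the job. What is shaped like the lying_bottle but black is not meant.

How it is judged:
By the outcome, as a careful person would: the job done as asked, in the order asked, and still so for the second after the job is handed in, with the robot touching nothing.
It also fails if it takes over 72 s, if anything falls off the work surface, if the arm or the gripper's body presses on something with over 40 N, if the wrist force passes 120 N, or if a joint passes its speed limit or range.

## Working session

There is one attempt and no reset: what is moved stays moved. The work goes in short steps, Python scripts to look and compute and a tool call to move; the robot and the scene stay as the last step left them, time stands still between calls to the robot, and variables do not carry over. Pictures are saved under pics/ and viewed, about 8 in all and at most 12, crops included, and the job is handed in when it is done.

Besides the shell and the picture viewer there is one more tool, called after ">>>" in YAML: its name, and indented under it one key for each argument. play_rows: Moves the arm, as the interface text tells. Its arguments: {"type":"object","properties":{"targets":{"type":"array"},"newtons":{"type":"number"}},"required":["targets"]}

```bash
mkdir -p pics
cat > h.py <<'E'
import numpy as np, cv2
from plant import ctrl
def cal(n):
    c=ctrl.calibration(n); return c
def undist(c,uv):
    d=np.array([(uv[0]-c['cx'])/c['fx'],(uv[1]-c['cy'])/c['fy']]); s=d.copy()
    for _ in range(30): s=d/(1+c['k1']*(s@s))
    return s
def ray(c,uv):
    T=np.array(c['camera_from_world']); s=undist(c,uv)
    R=T[:3,:3]; return -R.T@T[:3,3], R.T@np.array([s[0],s[1],1.])
def onz(c,uv,z):
    o,d=ray(c,uv); return o+d*(z-o[2])/d[2]
def proj(c,p):
    T=np.array(c['camera_from_world']); q=T[:3,:3]@np.array(p)+T[:3,3]; s=q[:2]/q[2]; s=s*(1+c['k1']*(s@s))
    return np.array([c['fx']*s[0]+c['cx'],c['fy']*s[1]+c['cy']])
E
python3 - <<'E'
from h import *
for n in ['scene','top']:
    im=ctrl.read_camera(n); cv2.imwrite(f'pics/{n}0.png',im); c=cal(n)
    cv2.imwrite(f'pics/{n}0b.png',cv2.resize(im,(800,600),interpolation=cv2.INTER_CUBIC))
    print(n,c['fx'],c['k1'],np.round(ray(c,(256,192)),3))
print(ctrl.get_state())
E
```

```text
scene 446.55636880121034 -0.045436769411826596 [[ 1.145  0.637  0.941]
 [-0.512 -0.474 -0.716]]
top 375.53378722208095 -0.03406039213432556 [[ 2.630e-01  5.500e-02  1.193e+00]
 [ 2.300e-01 -1.000e-03 -9.730e-01]]
{'time': 0.1, 'qpos': array([ 1.04699267e+00,  2.87111326e-01,  1.57800929e+00,  6.45000457e-06,
        1.27859086e+00, -1.49967936e-01]), 'dq': array([-0.0010635 ,  0.00090747, -0.00352275,  0.00060951, -0.00185758,
        0.00133474]), 'joint_efforts': array([ 2.03210468e-03, -4.07295871e+01, -2.93699169e+01, -6.30301861e-05,
        3.39339276e-03, -1.62347122e-07]), 'eef_pos': array([0.24618573, 0.62793569, 0.25507414]), 'tcp_rot': array([ 0.13069688,  0.69503932, -0.13210946,  0.69453996]), 'contact_force': array([-0.78392718, -0.4599932 ,  0.26517757]), 'wrist_torque': array([-0.01926554,  0.00276413,  0.02609251]), 'opening': 0.9990145961298045}
```

View pics/scene0b.png

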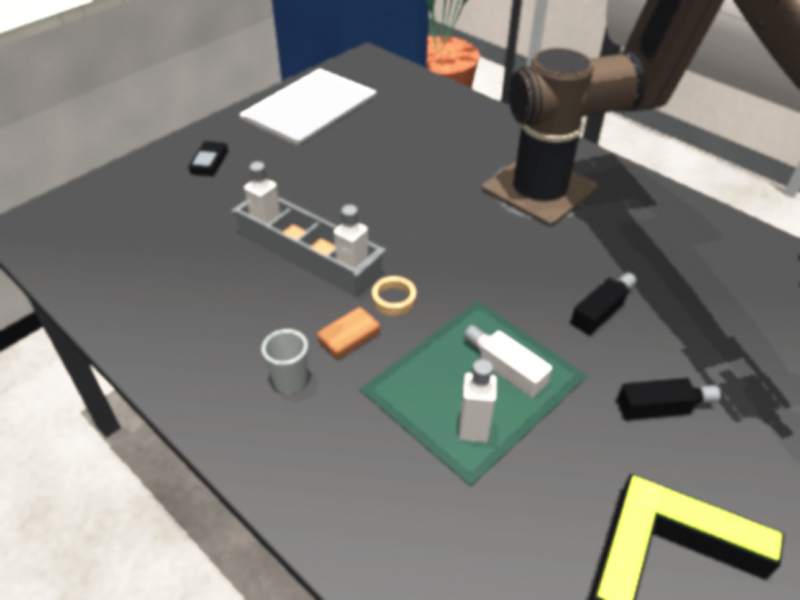

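View pics/top0b.png

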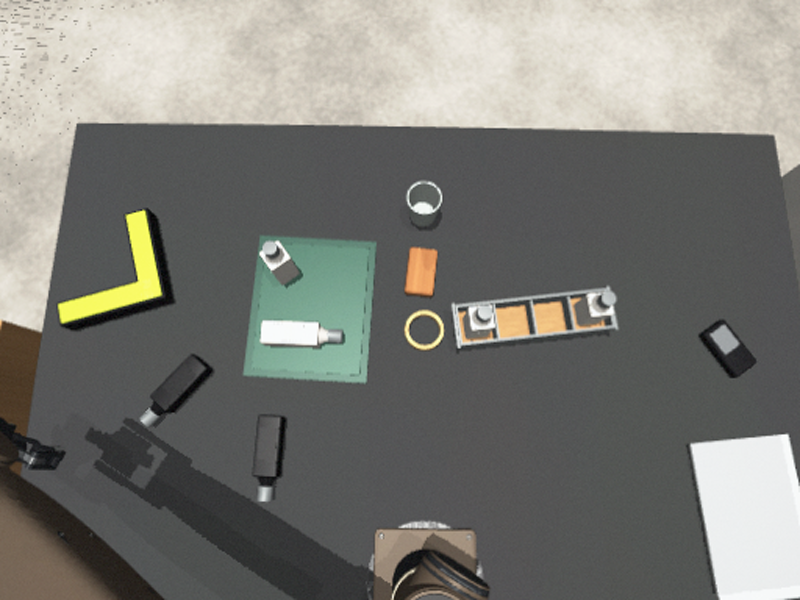

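The top view shows the mat at (310,310) with the standing bottle at (278,262) and the lying one at (300,333), cap to the right (-y). The crate spans (455..617, 290..347), and its two middle cells are empty at (512,320) and (550,317). Next I'll crop in to measure these.

Run:
```python
from h import *
im=cv2.imread('pics/top0.png')
a=cv2.resize(im[146:248,154:246],None,fx=5.5,fy=5.5,interpolation=cv2.INTER_CUBIC)
b=cv2.resize(im[178:228,284:400],None,fx=6.5,fy=6.5,interpolation=cv2.INTER_CUBIC)
cv2.imwrite('pics/matc.png',a); cv2.imwrite('pics/cratec.png',b)
print(a.shape,b.shape)
```

```text
(561, 506, 3) (325, 754, 3)
```

View pics/matc.png

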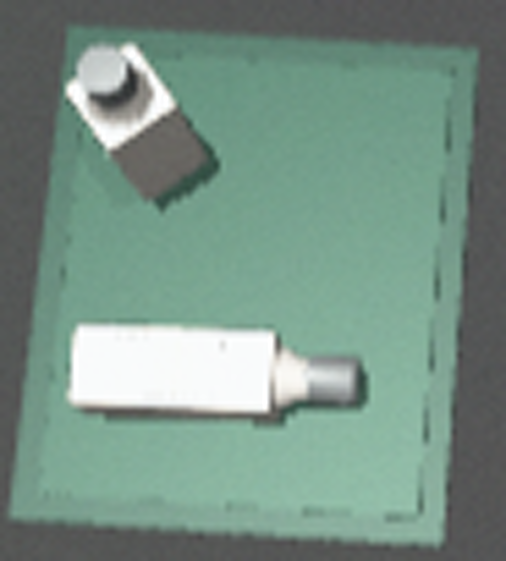

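View pics/cratec.png

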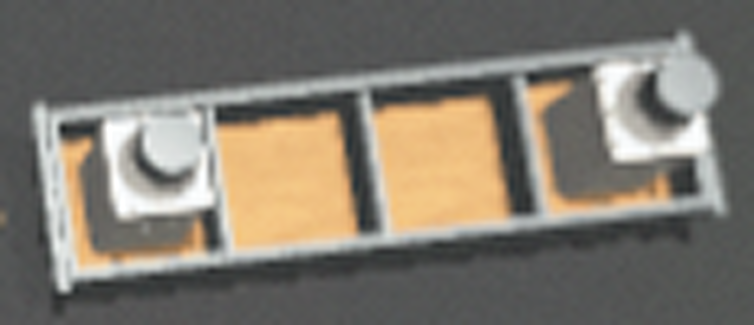

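Run:
```python
from h import *
c=cal('top')
def A(p,z): return onz(c,(154+(p[0]+.5)/5.5-.5,146+(p[1]+.5)/5.5-.5),z)
def B(p,z): return onz(c,(284+(p[0]+.5)/6.5-.5,178+(p[1]+.5)/6.5-.5),z)
def fit(model,pts):
    m=np.array(model,float);q=np.array(pts)[:,:2]
    mc=m-m.mean(0);qc=q-q.mean(0)
    U,S,V=np.linalg.svd(mc.T@qc);R=V.T@np.diag([1,np.linalg.det(V.T@U.T)])@U.T
    t=q.mean(0)-R@m.mean(0); print(' t',np.round(t,4),'yaw',np.round(np.degrees(np.arctan2(R[1,0],R[0,0])),2),'res mm',np.round(1e3*(m@R.T+t-q),1).tolist())
    return t,R
# image right=-y, up=+x
h=.023
print('stand');fit([(h,h),(h,-h),(-h,-h),(-h,h)],[A(p,.118) for p in [(68,90),(135,43),(177,103),(112,148)]])
print('cap',A((104,70),.163))
print('lying: frame x=up, y=+y; base at +y');
t,R=fit([(h,0),(h,-.115),(-h,-.115),(-h,0)],[A(p,.049) for p in [(75,325),(275,330),(272,411),(70,405)]])
print('capend',A((362,382),.026),'pred',t+R@[0,-.16])
print('crate')
t,R=fit([(.0405,.1545),(.0405,-.1545),(-.0405,-.1545),(-.0405,.1545)],[B(p,.065) for p in [(38,105),(687,38),(722,210),(65,288)]])
for y in (.114,.038,-.038,-.114): print(y,t+R@[0,y])
print('packcaps',B((168,147),.165),B((685,85),.165))
print('mat',[np.round(A(p,.003),3)[:2].tolist() for p in [(68,28),(478,48),(442,545),(10,518)]])
# scene view
c=cal('scene');k=.64
print('scene capS',onz(c,(483*k,369*k),.161),'caps packed',onz(c,(349*k,211*k),.165),onz(c,(257*k,168*k),.165))
print('rim corner',onz(c,(234*k,210*k),.065),onz(c,(383*k,250*k),.065),onz(c,(357*k,268*k),.065))
print('lying corners',onz(c,(481*k,346*k),.049),onz(c,(498*k,331*k),.049),onz(c,(551*k,364*k),.049),onz(c,(532*k,386*k),.049))
```

```text
stand
 t [0.6025 0.2955] yaw 37.79 res mm [[1.2, 2.0], [1.8, 0.5], [-0.4, -2.5], [-2.6, 0.0]]
cap [0.60235508 0.29637318 0.163     ]
lying: frame x=up, y=+y; base at +y
 t [0.4655 0.33  ] yaw -0.52 res mm [[0.0, 0.5], [0.1, -1.3], [0.2, -0.4], [-0.3, 1.3]]
capend [0.46233973 0.16816629 0.026     ] pred [0.46404425 0.17002061]
crate
 t [ 0.5015 -0.211 ] yaw 7.24 res mm [[-3.3, -3.6], [-2.0, 2.4], [1.4, 3.0], [3.8, -1.8]]
0.114 [ 0.48709856 -0.09793425]
0.038 [ 0.49667499 -0.1733285 ]
-0.038 [ 0.50625142 -0.24872274]
-0.114 [ 0.51582785 -0.32411699]
packcaps [ 0.48444021 -0.09575021  0.165     ] [ 0.51532939 -0.32228182  0.165     ]
mat [[0.682, 0.358], [0.672, 0.108], [0.372, 0.121], [0.384, 0.37]]
scene capS [0.60509475 0.30024173 0.161     ] caps packed [ 0.4910333  -0.09342842  0.165     ] [ 0.52111935 -0.31576336  0.165     ]
rim corner [ 0.56386584 -0.35764969  0.065     ] [ 0.44404021 -0.05633679  0.065     ] [ 0.51253774 -0.05631305  0.065     ]
lying corners [0.49127193 0.21875292 0.049     ] [0.44469837 0.21881275 0.049     ] [0.44234618 0.32676047 0.049     ] [0.50086753 0.33055337 0.049     ]
```

>>> play_rows:
  targets:
    - {"delta_pos": [0.1,-0.092,0.03],"delta_rot": [0,0,-0.06],"claw": 85}
    - {"delta_pos": [0.2,-0.184,0.03],"delta_rot": [0,0,-0.12],"claw": 85}
    - {"delta_pos": [0.356,-0.3325,0.03],"delta_rot": [0,0,-0.171],"claw": 85}
    - {"delta_pos": [0.356,-0.3325,0.03],"delta_rot": [0,0,-0.171],"claw": 85}
    - {"delta_pos": [0.356,-0.3325,0.03],"delta_rot": [0,0,-0.171],"claw": 85}
    - {"delta_pos": [0.356,-0.3325,0.03],"delta_rot": [0,0,-0.171],"claw": 85}
    - {"delta_pos": [0.356,-0.3325,0.03],"delta_rot": [0,0,-0.171],"claw": 85}
    - {"delta_pos": [0.356,-0.3325,0.03],"delta_rot": [0,0,-0.171],"claw": 85}
    - {"delta_pos": [0.356,-0.3325,0.03],"delta_rot": [0,0,-0.171],"claw": 85}
    - {"delta_pos": [0.356,-0.3325,0.03],"delta_rot": [0,0,-0.171],"claw": 85}
    - {"delta_pos": [0.356,-0.3325,0.03],"delta_rot": [0,0,-0.171],"claw": 85}
    - {"delta_pos": [0.356,-0.3325,0.03],"delta_rot": [0,0,-0.171],"claw": 85}
    - {"delta_pos": [0.356,-0.3325,0.03],"delta_rot": [0,0,-0.171],"claw": 85}
    - {"delta_pos": [0.356,-0.3325,0.03],"delta_rot": [0,0,-0.171],"claw": 85}
    - {"delta_pos": [0.356,-0.3325,0.03],"delta_rot": [0,0,-0.171],"claw": 85}
    - {"delta_pos": [0.356,-0.3325,0.03],"delta_rot": [0,0,-0.171],"claw": 85}
  newtons: 50

```text
time: 1.43
eef_pos: [0.6011, 0.2964, 0.2846]
tcp_rot: [0.31, 0.636, -0.311, 0.634]
contact_force: [0.2, 0.7, -0.6]
opening: 0.995
```

```bash
cat >> h.py <<'E'
from scipy.spatial.transform import Rotation as Rn
import json,os
def st(log=True):
    s=ctrl.get_state(); R=Rn.from_quat(s['tcp_rot']).as_matrix()
    f=s['contact_force']
    print('t %.2f'%s['time'],'pos',np.round(s['eef_pos'],4),'F',np.round(f,1),'op %.1f'%(85.4*s['opening']),'x',np.round(R[:,0],3),'y',np.round(R[:,1],3),'q',np.round(s['qpos'],3))
    if log: open('log.txt','a').write(json.dumps([list(map(float,s['qpos'])),list(map(float,s['eef_pos'])),list(map(float,s['tcp_rot']))])+'\n')
    return s,R
E
python3 - <<'E'
from h import *
st(); im=ctrl.read_camera('wrist'); c=cal('wrist')
q=np.array([.6025,.2955])
for a in range(2):
  for z in (.118,):
    cc,ss=np.cos(np.radians(37.8)),np.sin(np.radians(37.8))
    P=[proj(c,[*(q+np.array([[cc,-ss],[ss,cc]])@np.array(v)*.023),z]) for v in [(1,1),(1,-1),(-1,-1),(-1,1)]]
cv2.polylines(im,[np.int32(np.round(P))],True,(0,0,255),1)
cv2.imwrite('pics/w1.png',im)
E
```

```text
t 1.43 pos [0.6011 0.2964 0.2846] F [ 0.2  0.7 -0.6] op 85.0 x [-0.003 -0.001 -1.   ] y [ 0.789  0.614 -0.003] q [ 0.307  0.258  1.559 -0.     1.327 -0.354]
```

View pics/w1.png

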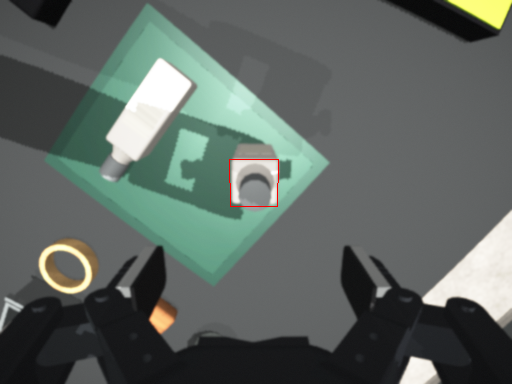

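Wrist view: the predicted top face (230..278, 159..207) lands on the white bottle, so the pose is confirmed. Descending to grasp.

>>> play_rows:
  targets:
    - {"delta_pos": [0.0014,-0.0009,-0.04],"delta_rot": [0,0,0],"claw": 85}
    - {"delta_pos": [0.0014,-0.0009,-0.08],"delta_rot": [0,0,0],"claw": 85}
    - {"delta_pos": [0.0014,-0.0009,-0.12],"delta_rot": [0,0,0],"claw": 85}
    - {"delta_pos": [0.0014,-0.0009,-0.145],"delta_rot": [0,0,0],"claw": 85}
    - {"delta_pos": [0.0014,-0.0009,-0.157],"delta_rot": [0,0,0],"claw": 85}
    - {"delta_pos": [0.0014,-0.0009,-0.163],"delta_rot": [0,0,0],"claw": 85}
    - {"delta_pos": [0.0014,-0.0009,-0.165],"delta_rot": [0,0,0],"claw": 85}
    - {"delta_pos": [0.0014,-0.0009,-0.165],"delta_rot": [0,0,0],"claw": 85}
    - {"delta_pos": [0.0014,-0.0009,-0.165],"delta_rot": [0,0,0],"claw": 85}

```text
time: 2.23
eef_pos: [0.6039, 0.2965, 0.1226]
tcp_rot: [0.311, 0.635, -0.31, 0.636]
contact_force: [0.6, -0.7, -0.2]
opening: 0.995
```

Run:
```python
from h import *
st()
```

```text
t 2.23 pos [0.6039 0.2965 0.1226] F [ 0.6 -0.7 -0.2] op 84.9 x [ 0.002  0.    -1.   ] y [0.789 0.615 0.002] q [ 0.306  0.41   1.676 -0.     1.054 -0.356]
```

>>> play_rows:
  targets:
    - {"delta_pos": [-0.001,-0.001,-0.0035],"delta_rot": [0,0,0],"claw": 85}
    - {"delta_pos": [-0.001,-0.001,-0.0035],"delta_rot": [0,0,0],"claw": 85}
    - {"delta_pos": [-0.001,-0.001,-0.0035],"delta_rot": [0,0,0],"claw": 40}
    - {"delta_pos": [-0.001,-0.001,-0.0035],"delta_rot": [0,0,0],"claw": 40}
    - {"delta_pos": [-0.001,-0.001,-0.0035],"delta_rot": [0,0,0],"claw": 40}
    - {"delta_pos": [-0.001,-0.001,-0.0035],"delta_rot": [0,0,0],"claw": 40}
    - {"delta_pos": [-0.001,-0.001,-0.0035],"delta_rot": [0,0,0],"claw": 40}
    - {"delta_pos": [-0.001,-0.001,-0.0035],"delta_rot": [0,0,0],"claw": 40}
    - {"delta_pos": [-0.001,-0.001,-0.0035],"delta_rot": [0,0,0],"claw": 40}
    - {"delta_pos": [-0.001,-0.001,-0.0035],"delta_rot": [0,0,0],"claw": 40}
    - {"delta_pos": [-0.001,-0.001,-0.0035],"delta_rot": [0,0,0],"claw": 40}
    - {"delta_pos": [-0.001,-0.001,-0.0035],"delta_rot": [0,0,0],"claw": 40}

```text
time: 3.23
eef_pos: [0.6032, 0.2955, 0.1196]
tcp_rot: [0.311, 0.635, -0.31, 0.636]
contact_force: [1.2, 0.0, 2.8]
opening: 0.529
```

Run:
```python
from h import *
st()
```

```text
t 3.23 pos [0.6032 0.2955 0.1196] F [1.2 0.  2.8] op 45.2 x [ 0.003  0.001 -1.   ] y [0.789 0.615 0.003] q [ 0.305  0.411  1.68  -0.     1.048 -0.357]
```

>>> play_rows:
  targets:
    - {"delta_pos": [0,0,0.01],"delta_rot": [0,0,0],"claw": 40}
    - {"delta_pos": [0,0,0.03],"delta_rot": [0,0,0],"claw": 40}
    - {"delta_pos": [0,0,0.06],"delta_rot": [0,0,0],"claw": 40}
    - {"delta_pos": [0,0,0.1],"delta_rot": [0,0,0],"claw": 40}
    - {"delta_pos": [0,0,0.14],"delta_rot": [0,0,0],"claw": 40}
    - {"delta_pos": [0,-0.02,0.17],"delta_rot": [0,0,0],"claw": 40}
    - {"delta_pos": [-0.004,-0.05,0.19],"delta_rot": [0,0,-0.02],"claw": 40}
    - {"delta_pos": [-0.01,-0.085,0.2],"delta_rot": [0,0,-0.04],"claw": 40}
    - {"delta_pos": [-0.018,-0.12,0.2],"delta_rot": [0,0,-0.06],"claw": 40}
    - {"delta_pos": [-0.025,-0.155,0.2],"delta_rot": [0,0,-0.08],"claw": 40}
    - {"delta_pos": [-0.032,-0.19,0.2],"delta_rot": [0,0,-0.1],"claw": 40}
    - {"delta_pos": [-0.04,-0.225,0.2],"delta_rot": [0,0,-0.12],"claw": 40}
    - {"delta_pos": [-0.048,-0.26,0.2],"delta_rot": [0,0,-0.14],"claw": 40}
    - {"delta_pos": [-0.055,-0.295,0.2],"delta_rot": [0,0,-0.155],"claw": 40}
    - {"delta_pos": [-0.061,-0.33,0.2],"delta_rot": [0,0,-0.169],"claw": 40}
    - {"delta_pos": [-0.067,-0.365,0.2],"delta_rot": [0,0,-0.169],"claw": 40}
    - {"delta_pos": [-0.073,-0.4,0.2],"delta_rot": [0,0,-0.169],"claw": 40}
    - {"delta_pos": [-0.08,-0.435,0.2],"delta_rot": [0,0,-0.169],"claw": 40}
    - {"delta_pos": [-0.086,-0.47,0.2],"delta_rot": [0,0,-0.169],"claw": 40}
    - {"delta_pos": [-0.09,-0.5,0.2],"delta_rot": [0,0,-0.169],"claw": 40}

```text
time: 4.9
eef_pos: [0.5117, -0.206, 0.3187]
tcp_rot: [0.467, 0.531, -0.466, 0.532]
contact_force: [1.0, 0.3, -2.3]
opening: 0.529
```

Run:
```python
from h import *
st()
```

```text
t 4.90 pos [ 0.5117 -0.206   0.3187] F [ 1.   0.3 -2.3] op 45.1 x [ 0.001  0.    -1.   ] y [0.992 0.13  0.001] q [-0.567 -0.03   1.812  0.     1.359 -0.697]
```

>>> play_rows:
  targets:
    - {"delta_pos": [-0.003,-0.022,0],"delta_rot": [0,0,0],"claw": 40}
    - {"delta_pos": [-0.006,-0.042,0],"delta_rot": [0,0,0],"claw": 40}
    - {"delta_pos": [-0.006,-0.042,-0.01],"delta_rot": [0,0,0],"claw": 40}
    - {"delta_pos": [-0.006,-0.042,-0.03],"delta_rot": [0,0,0],"claw": 40}
    - {"delta_pos": [-0.006,-0.042,-0.055],"delta_rot": [0,0,0],"claw": 40}
    - {"delta_pos": [-0.006,-0.042,-0.08],"delta_rot": [0,0,0],"claw": 40}
    - {"delta_pos": [-0.006,-0.042,-0.1],"delta_rot": [0,0,0],"claw": 40}
    - {"delta_pos": [-0.006,-0.042,-0.115],"delta_rot": [0,0,0],"claw": 40}
    - {"delta_pos": [-0.006,-0.042,-0.115],"delta_rot": [0,0,0],"claw": 40}
    - {"delta_pos": [-0.006,-0.042,-0.115],"delta_rot": [0,0,0],"claw": 40}

```text
time: 5.73
eef_pos: [0.5049, -0.2467, 0.202]
tcp_rot: [0.466, 0.533, -0.466, 0.53]
contact_force: [0.4, 0.3, -1.1]
opening: 0.529
```

Run:
```python
from h import *
s,R=st()
C=np.array([.5007,-.2105]);a=np.radians(7.4);Q=np.array([[np.cos(a),-np.sin(a)],[np.sin(a),np.cos(a)]])
def dr(n,cr):
    im=ctrl.read_camera(n);c=cal(n)
    x0,y0,x1,y1,k=cr
    im=cv2.resize(im[y0:y1,x0:x1],None,fx=k,fy=k,interpolation=cv2.INTER_CUBIC)
    f=lambda p:((proj(c,p)-[x0,y0]+.5)*k)
    for (xa,ya,w,h,z) in [(0,0,.0405,.1545,.065),(0,-.038,.0355,.0355,.065),(0,.038,.0355,.0355,.065)]:
        P=[f([*(C+Q@np.array([xa+i*w,ya+j*h])),z]) for i,j in [(1,1),(1,-1),(-1,-1),(-1,1)]]
        cv2.polylines(im,[np.int32(np.round(P))],True,(0,0,255),1)
    return im
a_=dr('top',(275,140,405,240,5)); b_=dr('scene',(140,90,270,190,5)); w=dr('wrist',(0,0,512,384,1))
print(a_.shape,b_.shape)
cv2.imwrite('pics/chk1.png',cv2.resize(np.vstack([np.hstack([cv2.resize(a_,(400,300)),cv2.resize(b_,(400,300))]),np.hstack([cv2.resize(w,(400,300)),np.zeros((300,400,3),np.uint8)])]),(800,600)))
```

```text
t 5.73 pos [ 0.5049 -0.2467  0.202 ] F [ 0.4  0.3 -1.1] op 45.2 x [-0.003  0.003 -1.   ] y [ 0.991  0.13  -0.002] q [-6.350e-01  9.200e-02  1.904e+00  1.000e-03  1.149e+00 -7.670e-01]
(500, 650, 3) (500, 650, 3)
```

View pics/chk1.png

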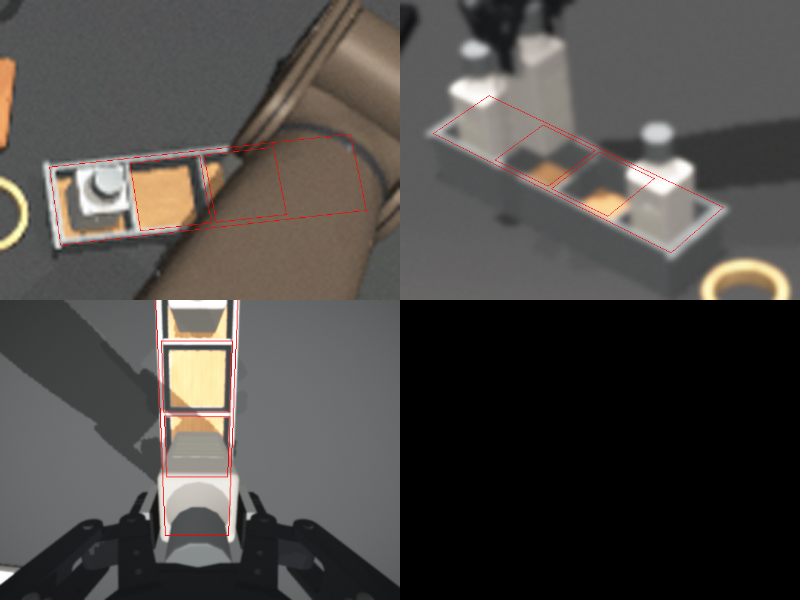

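Overlays on the wrist view match the crate walls (cell at 163..233, 413..535), and the held bottle is inside the outline. Lowering to feel for the filler.

>>> play_rows:
  targets:
    - {"delta_pos": [0.0007,-0.0015,-0.015],"delta_rot": [0,0,0],"claw": 40}
    - {"delta_pos": [0.0007,-0.0015,-0.03],"delta_rot": [0,0,0],"claw": 40}
    - {"delta_pos": [0.0007,-0.0015,-0.04],"delta_rot": [0,0,0],"claw": 40}
    - {"delta_pos": [0.0007,-0.0015,-0.042],"delta_rot": [0,0,0],"claw": 40}
    - {"delta_pos": [0.0007,-0.0015,-0.044],"delta_rot": [0,0,0],"claw": 40}
    - {"delta_pos": [0.0007,-0.0015,-0.046],"delta_rot": [0,0,0],"claw": 40}
    - {"delta_pos": [0.0007,-0.0015,-0.046],"delta_rot": [0,0,0],"claw": 40}

```text
time: 6.47
eef_pos: [0.5075, -0.2499, 0.1599]
tcp_rot: [0.467, 0.53, -0.466, 0.533]
contact_force: [0.2, 0.5, -2.0]
opening: 0.526
```

>>> play_rows:
  targets:
    - {"delta_pos": [-0.001,0.001,-0.003],"delta_rot": [0,0,0],"claw": 40}
    - {"delta_pos": [-0.001,0.001,-0.005],"delta_rot": [0,0,0],"claw": 40}
    - {"delta_pos": [-0.001,0.001,-0.007],"delta_rot": [0,0,0],"claw": 40}
    - {"delta_pos": [-0.001,0.001,-0.007],"delta_rot": [0,0,0],"claw": 40}

```text
time: 6.8
eef_pos: [0.5063, -0.2487, 0.1525]
tcp_rot: [0.467, 0.531, -0.466, 0.533]
contact_force: [-0.6, 0.1, -2.2]
opening: 0.527
```

>>> play_rows:
  targets:
    - {"delta_pos": [0,0,-0.002],"delta_rot": [0,0,0],"claw": 40}
    - {"delta_pos": [0,0,-0.004],"delta_rot": [0,0,0],"claw": 40}
    - {"delta_pos": [0,0,-0.004],"delta_rot": [0,0,0],"claw": 40}

```text
time: 7.05
eef_pos: [0.506, -0.2485, 0.1478]
tcp_rot: [0.467, 0.531, -0.466, 0.532]
contact_force: [0.6, -0.2, -1.9]
opening: 0.527
```

>>> play_rows:
  targets:
    - {"delta_pos": [0,0,-0.002],"delta_rot": [0,0,0],"claw": 40}
    - {"delta_pos": [0,0,-0.004],"delta_rot": [0,0,0],"claw": 40}
    - {"delta_pos": [0,0,-0.004],"delta_rot": [0,0,0],"claw": 40}

```text
time: 7.3
eef_pos: [0.5057, -0.2483, 0.1432]
tcp_rot: [0.467, 0.531, -0.466, 0.532]
contact_force: [-1.2, -0.2, -2.3]
opening: 0.529
```

Run:
```python
from h import *
import time
print([np.round(ctrl.get_state()['contact_force'],1).tolist() for _ in range(1)])
```

```text
[[-1.2, -0.2, -2.3]]
```

>>> play_rows:
  targets:
    - {"delta_pos": [0,0,-0.0015],"delta_rot": [0,0,0],"claw": 40}
    - {"delta_pos": [0,0,-0.003],"delta_rot": [0,0,0],"claw": 40}
    - {"delta_pos": [0,0,-0.003],"delta_rot": [0,0,0],"claw": 40}

```text
time: 7.55
eef_pos: [0.5055, -0.2482, 0.1397]
tcp_rot: [0.466, 0.532, -0.466, 0.532]
contact_force: [-0.3, 0.4, -1.8]
opening: 0.526
```

>>> play_rows:
  targets:
    - {"delta_pos": [0,0,-0.0015],"delta_rot": [0,0,0],"claw": 40}
    - {"delta_pos": [0,0,-0.003],"delta_rot": [0,0,0],"claw": 40}
    - {"delta_pos": [0,0,-0.003],"delta_rot": [0,0,0],"claw": 40}

```text
time: 7.8
eef_pos: [0.5053, -0.2481, 0.1363]
tcp_rot: [0.467, 0.532, -0.466, 0.531]
contact_force: [1.2, -0.5, -2.3]
opening: 0.529
```

>>> play_rows:
  targets:
    - {"delta_pos": [0,0,-0.0015],"delta_rot": [0,0,0],"claw": 40}
    - {"delta_pos": [0,0,-0.003],"delta_rot": [0,0,0],"claw": 40}
    - {"delta_pos": [0,0,-0.003],"delta_rot": [0,0,0],"claw": 40}

```text
time: 8.05
eef_pos: [0.5055, -0.2482, 0.1336]
tcp_rot: [0.466, 0.532, -0.466, 0.532]
contact_force: [-0.5, -0.2, 1.2]
opening: 0.524
```

Contact: vertical force went from -2.2 to +1.2 N. Releasing and rising.

>>> play_rows:
  targets:
    - {"delta_pos": [0,0,0],"delta_rot": [0,0,0],"claw": 50}
    - {"delta_pos": [0,0,0],"delta_rot": [0,0,0],"claw": 60}
    - {"delta_pos": [0,0,0],"delta_rot": [0,0,0],"claw": 80}
    - {"delta_pos": [0,0,0],"delta_rot": [0,0,0],"claw": 80}
    - {"delta_pos": [0,0,0],"delta_rot": [0,0,0],"claw": 80}
    - {"delta_pos": [0,0,0.01],"delta_rot": [0,0,0],"claw": 80}
    - {"delta_pos": [0,0,0.03],"delta_rot": [0,0,0],"claw": 80}
    - {"delta_pos": [0,0,0.06],"delta_rot": [0,0,0],"claw": 80}
    - {"delta_pos": [0,0,0.1],"delta_rot": [0,0,0],"claw": 80}
    - {"delta_pos": [0,0,0.14],"delta_rot": [0,0,0],"claw": 80}
    - {"delta_pos": [0,0.02,0.18],"delta_rot": [0,0,0],"claw": 80}
    - {"delta_pos": [0,0.06,0.2],"delta_rot": [0,0,0],"claw": 80}
    - {"delta_pos": [0,0.1,0.2],"delta_rot": [0,0,0],"claw": 80}
    - {"delta_pos": [0,0.14,0.2],"delta_rot": [0,0,0],"claw": 80}
    - {"delta_pos": [0,0.18,0.2],"delta_rot": [0,0,0],"claw": 80}
    - {"delta_pos": [0,0.22,0.2],"delta_rot": [0,0,0],"claw": 80}
    - {"delta_pos": [0,0.26,0.2],"delta_rot": [0,0,0],"claw": 80}
    - {"delta_pos": [0,0.3,0.2],"delta_rot": [0,0,0],"claw": 80}
    - {"delta_pos": [0,0.34,0.2],"delta_rot": [0,0,0],"claw": 80}
    - {"delta_pos": [0,0.36,0.2],"delta_rot": [0,0,0],"claw": 80}

```text
time: 9.72
eef_pos: [0.5047, 0.1155, 0.3348]
tcp_rot: [0.466, 0.532, -0.465, 0.532]
contact_force: [0.2, -0.3, 0.1]
opening: 0.94
```

```bash
cat > look.py <<'E'
from h import *
import sys
C=np.array([.5007,-.2105]);a=np.radians(7.4);Q=np.array([[np.cos(a),-np.sin(a)],[np.sin(a),np.cos(a)]])
def crop(im,x0,y0,x1,y1): return cv2.resize(im[y0:y1,x0:x1],(400,300),interpolation=cv2.INTER_CUBIC)
def look(name,scr=(140,80,270,178),tcr=(275,140,405,238),scr2=(200,130,400,280),tcr2=(140,130,270,228)):
    t=ctrl.read_camera('top');s=ctrl.read_camera('scene');cv2.imwrite(name+'_t.png',t);cv2.imwrite(name+'_s.png',s)
    cv2.imwrite(name+'.png',np.vstack([np.hstack([crop(t,*tcr),crop(s,*scr)]),np.hstack([crop(t,*tcr2),crop(s,*scr2)])]))
if __name__=='__main__': st(); look(sys.argv[1])
E
python3 look.py pics/chk2
```

```text
t 9.72 pos [0.5047 0.1155 0.3348] F [ 0.2 -0.3  0.1] op 80.3 x [ 0.001  0.002 -1.   ] y [0.991 0.133 0.002] q [ 0.028 -0.119  1.867  0.002  1.392 -0.106]
```

View pics/chk2.png

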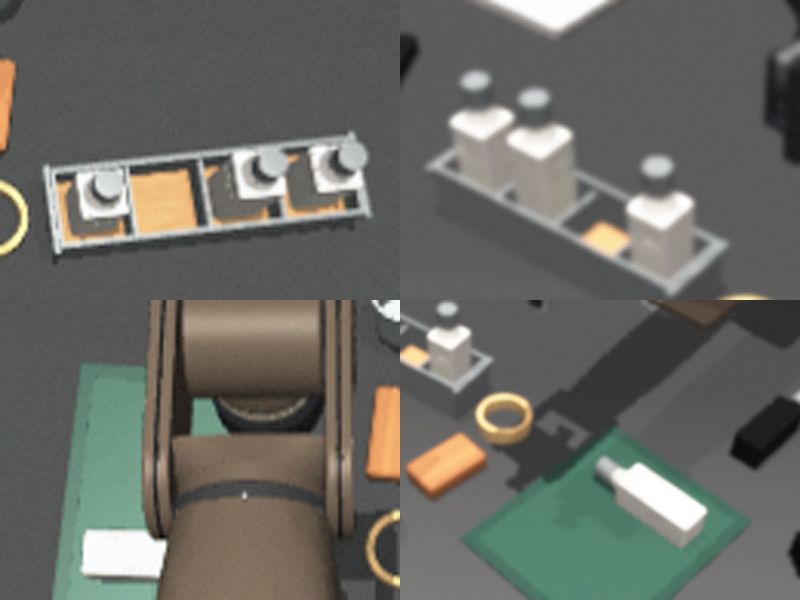

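The top and scene crops show the first bottle upright in the second-from-right cell (260,175), with the neighbouring cell still empty. Next is the lying bottle. I'll grip it tilted 35° so it can be placed with the gripper leaning over the crate's far side.

```bash
cat > rot.py <<'E'
from h import *
def to(R,y_az,d):  # desired tool frame: x=d, y=az
    y=np.array([np.cos(y_az),np.sin(y_az),0]); d=np.array(d,float); d-=y*(d@y); d/=np.linalg.norm(d)
    W=np.column_stack([d,y,np.cross(d,y)])
    return (Rn.from_matrix(W)*Rn.from_matrix(R).inv()).as_rotvec()/np.pi, W
E
python3 - <<'E'
from rot import *
s,R=st(False)
a=np.radians(35)
v,W=to(R,np.radians(-.7),[0,np.sin(a),-np.cos(a)])
tcp=np.array([.4645,.2436,.034]); 
print('rotvec/pi',np.round(v,4),'pre',np.round(tcp-.12*W[:,0]-s['eef_pos'],4),'final',np.round(tcp-s['eef_pos'],4))
E
```

```text
t 9.82 pos [0.5049 0.1147 0.3346] F [ 0.2 -0.   0.2] op 80.1 x [ 0.001  0.001 -1.   ] y [0.991 0.135 0.001] q [ 2.700e-02 -1.180e-01  1.867e+00  1.000e-03  1.392e+00 -1.090e-01]
rotvec/pi [ 0.1939  0.0124 -0.0455] pre [-0.0413  0.0601 -0.2023] final [-0.0404  0.1289 -0.3006]
```

>>> play_rows:
  targets:
    - {"delta_pos": [-0.01,0.015,-0.03],"delta_rot": [0.039,0.0025,-0.009],"claw": 85}
    - {"delta_pos": [-0.02,0.03,-0.06],"delta_rot": [0.078,0.005,-0.018],"claw": 85}
    - {"delta_pos": [-0.03,0.045,-0.09],"delta_rot": [0.116,0.0075,-0.027],"claw": 85}
    - {"delta_pos": [-0.041,0.06,-0.12],"delta_rot": [0.155,0.01,-0.036],"claw": 85}
    - {"delta_pos": [-0.041,0.06,-0.15],"delta_rot": [0.194,0.0124,-0.0455],"claw": 85}
    - {"delta_pos": [-0.041,0.06,-0.18],"delta_rot": [0.194,0.0124,-0.0455],"claw": 85}
    - {"delta_pos": [-0.041,0.06,-0.202],"delta_rot": [0.194,0.0124,-0.0455],"claw": 85}
    - {"delta_pos": [-0.041,0.06,-0.202],"delta_rot": [0.194,0.0124,-0.0455],"claw": 85}
    - {"delta_pos": [-0.041,0.06,-0.202],"delta_rot": [0.194,0.0124,-0.0455],"claw": 85}
    - {"delta_pos": [-0.041,0.06,-0.202],"delta_rot": [0.194,0.0124,-0.0455],"claw": 85}

```text
time: 10.65
eef_pos: [0.4654, 0.1742, 0.1345]
tcp_rot: [0.632, 0.623, -0.328, 0.325]
contact_force: [0.5, 0.3, 0.3]
opening: 0.998
```

Run:
```python
from rot import *
s,R=st()
a=np.radians(35)
v,W=to(R,np.radians(-.7),[0,np.sin(a),-np.cos(a)])
tcp=np.array([.4645,.2436,.034]); 
print('rotvec/pi',np.round(v,4),'final',np.round(tcp-s['eef_pos'],4))
im=ctrl.read_camera('wrist');c=cal('wrist')
u=np.array([-.012,-1]);n=np.array([1,-.012]);b=np.array([.4655,.330])
P=[proj(c,[*(b+u*i+n*j),.049]) for i,j in [(0,.023),(.115,.023),(.115,-.023),(0,-.023)]]
cv2.polylines(im,[np.int32(np.round(P))],True,(0,0,255),1)
cv2.imwrite('pics/w2.png',im)
```

```text
t 10.65 pos [0.4654 0.1742 0.1345] F [0.5 0.3 0.3] op 85.2 x [ 0.01   0.574 -0.819] y [ 1.    -0.013  0.003] q [-0.121  0.029  2.197  0.694  1.102 -0.491]
rotvec/pi [-0.0001  0.001   0.0002] final [-0.0009  0.0694 -0.1005]
```

View pics/w2.png

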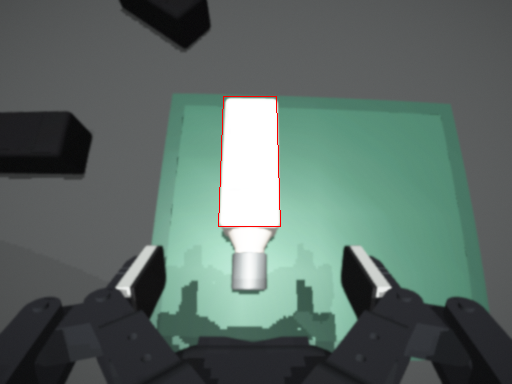

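The predicted top face fits the lying body exactly (219..280, 97..227). Descending along the tool axis and closing.

>>> play_rows:
  targets:
    - {"delta_pos": [-0.001,0.02,-0.029],"delta_rot": [0,0.001,0],"claw": 85}
    - {"delta_pos": [-0.001,0.04,-0.058],"delta_rot": [0,0.001,0],"claw": 85}
    - {"delta_pos": [-0.001,0.055,-0.08],"delta_rot": [0,0.001,0],"claw": 85}
    - {"delta_pos": [-0.001,0.064,-0.093],"delta_rot": [0,0.001,0],"claw": 85}
    - {"delta_pos": [-0.001,0.069,-0.1],"delta_rot": [0,0.001,0],"claw": 85}
    - {"delta_pos": [-0.001,0.069,-0.1],"delta_rot": [0,0.001,0],"claw": 85}
    - {"delta_pos": [-0.001,0.069,-0.1],"delta_rot": [0,0.001,0],"claw": 85}

```text
time: 11.28
eef_pos: [0.4659, 0.2435, 0.0364]
tcp_rot: [0.632, 0.623, -0.327, 0.326]
contact_force: [0.4, -0.4, 0.6]
opening: 0.995
```

Run:
```python
from rot import *
s,R=st()
```

```text
t 11.28 pos [0.4659 0.2435 0.0364] F [ 0.4 -0.4  0.6] op 85.0 x [ 0.01   0.574 -0.819] y [ 1.    -0.012  0.004] q [ 0.03   0.254  2.182  0.843  0.875 -0.573]
```

>>> play_rows:
  targets:
    - {"delta_pos": [-0.001,0,-0.003],"delta_rot": [0,0,0],"claw": 85}
    - {"delta_pos": [-0.001,0,-0.003],"delta_rot": [0,0,0],"claw": 60}
    - {"delta_pos": [-0.001,0,-0.003],"delta_rot": [0,0,0],"claw": 40}
    - {"delta_pos": [-0.001,0,-0.003],"delta_rot": [0,0,0],"claw": 40}
    - {"delta_pos": [-0.001,0,-0.003],"delta_rot": [0,0,0],"claw": 40}
    - {"delta_pos": [-0.001,0,-0.003],"delta_rot": [0,0,0],"claw": 40}
    - {"delta_pos": [-0.001,0,-0.003],"delta_rot": [0,0,0],"claw": 40}
    - {"delta_pos": [-0.001,0,-0.003],"delta_rot": [0,0,0],"claw": 40}
    - {"delta_pos": [-0.001,0,-0.003],"delta_rot": [0,0,0],"claw": 40}
    - {"delta_pos": [-0.001,0,-0.003],"delta_rot": [0,0,0],"claw": 40}
    - {"delta_pos": [-0.001,0,-0.003],"delta_rot": [0,0,0],"claw": 40}
  newtons: 60

```text
time: 12.2
eef_pos: [0.4656, 0.2433, 0.0341]
tcp_rot: [0.632, 0.623, -0.327, 0.326]
contact_force: [-1.8, -4.4, 6.4]
opening: 0.531
```

Run:
```python
from rot import *
from scipy.optimize import least_squares
s,R=st()
# bottle in the tool frame: axis (cap) = world u at pick, base
u=np.array([-.012,-1,0]);b=np.array([.4655,.330,.026])
np.savez('grasp.npz',u=R.T@u,b=R.T@(b-s['eef_pos'])); print('b in tool',R.T@(b-s['eef_pos']),'u',R.T@u)
# kinematics fit
L=[json.loads(l) for l in open('log.txt')]
Z=lambda a:Rn.from_euler('z',a).as_matrix(); Y=lambda a:Rn.from_euler('y',a).as_matrix()
def fk(p,q):
    H,a1,dl,L1,L2,e,T=p
    A=Z(q[0]); B=A@Y(q[1]); C_=A@Y(q[1]+q[2]); D=C_@Z(q[3])@Y(q[4])
    pos=A@np.array([a1,dl,H])+B@np.array([0,0,L1])+C_@np.array([e,0,L2])+D@np.array([0,0,T])
    return pos,D@Z(q[5])
def res(p): return np.concatenate([fk(p,np.array(l[0]))[0]-l[1] for l in L])
r=least_squares(res,[.2,0,.1,.4,.35,0,.25]); print(np.round(r.x,4),'maxres',abs(r.fun).max())
for l in L[::4]:
    M=fk(r.x,np.array(l[0]))[1]; print(np.round(M.T@Rn.from_quat(l[2]).as_matrix(),2).tolist())
np.save('kin.npy',r.x)
```

```text
t 12.20 pos [0.4656 0.2433 0.0341] F [-1.8 -4.4  6.4] op 45.4 x [ 0.011  0.574 -0.819] y [ 1.    -0.012  0.005] q [ 0.029  0.258  2.183  0.847  0.871 -0.579]
b in tool [ 0.05643393 -0.00117394 -0.06635152] u [-5.74089037e-01 -6.77949845e-05  8.18880805e-01]
[ 0.2403 -0.      0.1009  0.443   0.5725  0.0206  0.2243] maxres 9.33568278238539e-10
[[0.0, -1.0, -0.0], [0.0, 0.0, -1.0], [1.0, 0.0, 0.0]]
[[-0.0, -1.0, -0.0], [0.0, 0.0, -1.0], [1.0, -0.0, 0.0]]
[[0.0, -1.0, 0.0], [0.0, 0.0, -1.0], [1.0, 0.0, 0.0]]
```

```bash
cat > plan.py <<'E'
from rot import *
from scipy.optimize import least_squares
p=np.load('kin.npy'); M=np.array([[0,-1,0],[0,0,-1],[1,0,0.]])
Z=lambda a:Rn.from_euler('z',a).as_matrix(); Y=lambda a:Rn.from_euler('y',a).as_matrix()
def fk(q):
    H,a1,dl,L1,L2,e,T=p
    A=Z(q[0]); B=A@Y(q[1]); C_=A@Y(q[1]+q[2]); D=C_@Z(q[3])@Y(q[4])
    w=A@np.array([a1,dl,H])+B@np.array([0,0,L1])+C_@np.array([e,0,L2])
    return w+D@np.array([0,0,T]),D@Z(q[5])@M,w
lo=np.array([-2.77,-.9,.21,-1.53,.24,-2.84]);hi=np.array([2.77,2.22,2.48,4.67,2.81,2.84])
def ik(P,R,q):
    f=lambda q:(lambda a:np.concatenate([a[0]-P,.3*(Rn.from_matrix(a[1])*Rn.from_matrix(R).inv()).as_rotvec()]))(fk(q))
    r=least_squares(f,np.clip(q,lo+1e-6,hi-1e-6),bounds=(lo,hi)); return r.x,np.abs(r.fun).max()
C=np.array([.5007,-.2105]);a=np.radians(7.4)
cell=lambda y:C+y*np.array([-np.sin(a),np.cos(a)])
def target(R,base,az=-82.6):
    g=np.load('grasp.npz'); # final orient: bottle axis up, tool y azimuth az
    al=np.radians(35); h=np.radians(az-90)
    v,W=to(R,np.radians(az),[np.cos(al)*np.cos(h),np.cos(al)*np.sin(h),-np.sin(al)])
    return v,W,np.array(base)-W@g['b'],W@g['u']
E
python3 - <<'E'
from plan import *
s,R=st(False); q0=s['qpos'];P0=s['eef_pos']
for az in (-82.6,97.4):
    v,W,P,u=target(R,[*cell(.038),.2],az)
    print('az',az,'rotvec/pi',np.round(v,4),'ang',np.degrees(np.linalg.norm(v)*np.pi),'dpos',np.round(P-P0,4),'axis',np.round(u,3))
    q=q0.copy()
    for k in range(0,9): q,e=ik(P0+[0,0,.25*k/8],R,q)
    Pa=P0+[0,0,.25]; print('lift',np.round(q,2),e)
    for k in range(1,25):
        f=k/24; Rk=Rn.from_rotvec(v*np.pi*f).as_matrix()@R
        qn,e=ik(Pa+(P-Pa)*f,Rk,q); dq=abs(qn-q).max(); q=qn
        if k%3==0: 
            g=np.load('grasp.npz'); uu=Rk@g['u']; bb=Pa+(P-Pa)*f+Rk@g['b']
            print(k,np.round(q,2),'err %.4f dq %.2f'%(e,dq),'baseZ %.3f capZ %.3f'%(bb[2],(bb+.16*uu)[2]),'wrist',np.round(fk(q)[2],2))
    for z in (.08,.02):
        v2,W2,P2,_=target(R,[*cell(.038),z],az); q,e=ik(P2,W2,q); print('base',z,np.round(q,2),e,'w',np.round(fk(q)[2],2))
E
```

```text
t 12.20 pos [0.4656 0.2433 0.0341] F [-1.8 -4.4  6.4] op 45.4 x [ 0.011  0.574 -0.819] y [ 1.    -0.012  0.005] q [ 0.029  0.258  2.183  0.847  0.871 -0.579]
az -82.6 rotvec/pi [-0.4003  0.3577 -0.3527] ang 115.62734882054777 dpos [ 0.0385 -0.4162  0.2526] axis [0.001 0.    1.   ]
lift [ 0.03 -0.15  2.06  0.64  1.27 -0.17] 3.049743790839443e-11
3 [-0.02 -0.14  2.02  0.47  1.34  0.04] err 0.0000 dq 0.07 baseZ 0.262 capZ 0.289 wrist [0.48 0.09 0.49]
6 [-0.06 -0.1   1.97  0.31  1.43  0.23] err 0.0000 dq 0.06 baseZ 0.248 capZ 0.303 wrist [0.5  0.07 0.5 ]
9 [-0.1  -0.05  1.91  0.16  1.52  0.4 ] err 0.0000 dq 0.05 baseZ 0.234 capZ 0.317 wrist [0.53 0.05 0.5 ]
12 [-0.15  0.02  1.85  0.02  1.62  0.55] err 0.0000 dq 0.05 baseZ 0.222 capZ 0.330 wrist [0.56 0.02 0.5 ]
15 [-0.19  0.1   1.78 -0.11  1.72  0.69] err 0.0000 dq 0.04 baseZ 0.212 capZ 0.341 wrist [ 0.59 -0.01  0.48]
18 [-0.24  0.2   1.71 -0.23  1.83  0.82] err 0.0000 dq 0.04 baseZ 0.204 capZ 0.350 wrist [ 0.63 -0.05  0.47]
21 [-0.3   0.29  1.64 -0.34  1.94  0.94] err 0.0000 dq 0.04 baseZ 0.200 capZ 0.357 wrist [ 0.66 -0.1   0.44]
24 [-
[... 816 characters left out ...]
  0.29  1.01 -1.19] err 0.0000 dq 0.11 baseZ 0.223 capZ 0.328 wrist [0.39 0.   0.49]
15 [-0.38 -0.45  2.27  0.36  0.9  -1.56] err 0.0000 dq 0.13 baseZ 0.212 capZ 0.340 wrist [ 0.37 -0.04  0.48]
18 [-0.53 -0.49  2.32  0.53  0.82 -2.03] err 0.0000 dq 0.17 baseZ 0.204 capZ 0.350 wrist [ 0.34 -0.08  0.46]
21 [-0.69 -0.48  2.36  0.8   0.8  -2.59] err 0.0000 dq 0.19 baseZ 0.200 capZ 0.357 wrist [ 0.32 -0.14  0.44]
24 [-0.76 -0.45  2.32  0.87  0.81 -2.84] err 0.0306 dq 0.03 baseZ 0.200 capZ 0.360 wrist [ 0.32 -0.17  0.45]
base 0.08 [-0.68 -0.29  2.38  0.85  0.6  -2.84] 0.06342609789917972 w [ 0.34 -0.15  0.36]
base 0.02 [-0.64 -0.18  2.39  0.84  0.49 -2.84] 0.08281938509499025 w [ 0.36 -0.14  0.32]
```

>>> play_rows:
  targets:
    - {"delta_pos": [0,0,0.008],"delta_rot": [0,0,0],"claw": 40}
    - {"delta_pos": [0,0,0.025],"delta_rot": [0,0,0],"claw": 40}
    - {"delta_pos": [0,0,0.055],"delta_rot": [0,0,0],"claw": 40}
    - {"delta_pos": [0,0,0.09],"delta_rot": [0,0,0],"claw": 40}
    - {"delta_pos": [0,0,0.125],"delta_rot": [0,0,0],"claw": 40}
    - {"delta_pos": [0,0,0.16],"delta_rot": [0,0,0],"claw": 40}
    - {"delta_pos": [0,0,0.195],"delta_rot": [0,0,0],"claw": 40}
    - {"delta_pos": [0,0,0.225],"delta_rot": [0,0,0],"claw": 40}
    - {"delta_pos": [0,0,0.245],"delta_rot": [0,0,0],"claw": 40}
    - {"delta_pos": [0,0,0.25],"delta_rot": [0,0,0],"claw": 40}
    - {"delta_pos": [0,0,0.25],"delta_rot": [0,0,0],"claw": 40}

```text
time: 13.12
eef_pos: [0.4658, 0.2433, 0.2854]
tcp_rot: [0.632, 0.622, -0.326, 0.327]
contact_force: [-0.4, -0.0, -1.7]
opening: 0.532
```

Run:
```python
from plan import *
s,R=st(); v,W,P,u=target(R,[*cell(.038),.2])
print('rotvec/pi',np.round(v,4),'dpos',np.round(P-s['eef_pos'],4))
for k in range(1,11): print(k,np.round(v*k/10,3).tolist(),np.round((P-s['eef_pos'])*k/10,3).tolist())
```

```text
t 13.12 pos [0.4658 0.2433 0.2854] F [-0.4 -0.  -1.7] op 45.4 x [ 0.013  0.573 -0.819] y [ 1.    -0.012  0.008] q [ 0.03  -0.153  2.061  0.644  1.266 -0.171]
rotvec/pi [-0.3998  0.3583 -0.3536] dpos [ 0.0382 -0.4162  0.0013]
1 [-0.04, 0.036, -0.035] [0.004, -0.042, 0.0]
2 [-0.08, 0.072, -0.071] [0.008, -0.083, 0.0]
3 [-0.12, 0.107, -0.106] [0.011, -0.125, 0.0]
4 [-0.16, 0.143, -0.141] [0.015, -0.166, 0.001]
5 [-0.2, 0.179, -0.177] [0.019, -0.208, 0.001]
6 [-0.24, 0.215, -0.212] [0.023, -0.25, 0.001]
7 [-0.28, 0.251, -0.248] [0.027, -0.291, 0.001]
8 [-0.32, 0.287, -0.283] [0.031, -0.333, 0.001]
9 [-0.36, 0.322, -0.318] [0.034, -0.375, 0.001]
10 [-0.4, 0.358, -0.354] [0.038, -0.416, 0.001]
```

>>> play_rows:
  targets:
    - {"delta_pos": [0.002,-0.021,0.0],"delta_rot": [-0.02,0.018,-0.018],"claw": 40}
    - {"delta_pos": [0.004,-0.042,0.0],"delta_rot": [-0.04,0.036,-0.035],"claw": 40}
    - {"delta_pos": [0.006,-0.062,0.0],"delta_rot": [-0.06,0.054,-0.053],"claw": 40}
    - {"delta_pos": [0.008,-0.083,0.0],"delta_rot": [-0.08,0.072,-0.071],"claw": 40}
    - {"delta_pos": [0.01,-0.104,0.0],"delta_rot": [-0.1,0.09,-0.088],"claw": 40}
    - {"delta_pos": [0.011,-0.125,0.0],"delta_rot": [-0.12,0.107,-0.106],"claw": 40}
    - {"delta_pos": [0.013,-0.146,0.0],"delta_rot": [-0.14,0.125,-0.124],"claw": 40}
    - {"delta_pos": [0.015,-0.166,0.0],"delta_rot": [-0.16,0.143,-0.141],"claw": 40}
    - {"delta_pos": [0.017,-0.187,0.0],"delta_rot": [-0.18,0.161,-0.159],"claw": 40}
    - {"delta_pos": [0.019,-0.208,0.0],"delta_rot": [-0.2,0.179,-0.177],"claw": 40}
    - {"delta_pos": [0.021,-0.229,0.0],"delta_rot": [-0.22,0.197,-0.194],"claw": 40}
    - {"delta_pos": [0.023,-0.25,0.0],"delta_rot": [-0.24,0.215,-0.212],"claw": 40}
    - {"delta_pos": [0.025,-0.27,0.0],"delta_rot": [-0.26,0.233,-0.23],"claw": 40}
    - {"delta_pos": [0.027,-0.291,0.0],"delta_rot": [-0.28,0.251,-0.248],"claw": 40}
    - {"delta_pos": [0.029,-0.312,0.0],"delta_rot": [-0.3,0.269,-0.265],"claw": 40}
    - {"delta_pos": [0.031,-0.333,0.0],"delta_rot": [-0.32,0.287,-0.283],"claw": 40}
    - {"delta_pos": [0.033,-0.354,0.0],"delta_rot": [-0.34,0.305,-0.301],"claw": 40}
    - {"delta_pos": [0.035,-0.375,0.0],"delta_rot": [-0.36,0.322,-0.318],"claw": 40}
    - {"delta_pos": [0.037,-0.396,0.0],"delta_rot": [-0.38,0.34,-0.336],"claw": 40}
    - {"delta_pos": [0.038,-0.416,0.001],"delta_rot": [-0.4,0.358,-0.354],"claw": 40}

```text
time: 14.78
eef_pos: [0.5032, -0.1732, 0.2829]
tcp_rot: [-0.297, -0.019, 0.953, -0.061]
contact_force: [0.3, -0.1, -2.0]
opening: 0.534
```

>>> play_rows:
  targets:
    - {"delta_pos": [0,0,0],"delta_rot": [0,0,0],"claw": 40}
    - {"delta_pos": [0,0,0],"delta_rot": [0,0,0],"claw": 40}

```text
time: 14.95
eef_pos: [0.5021, -0.1735, 0.2782]
tcp_rot: [-0.294, -0.021, 0.954, -0.06]
contact_force: [-1.0, 1.2, -2.7]
opening: 0.532
```

Run:
```python
from plan import *
s,R=st(); v,W,P,u=target(R,[*cell(.038),.085])
g=np.load('grasp.npz'); print('axis now',R@g['u'],'base',s['eef_pos']+R@g['b'])
print('rotvec/pi',np.round(v,4),'dpos',np.round(P-s['eef_pos'],4))
from look import *
look('pics/chk3')
```

```text
t 14.95 pos [ 0.5021 -0.1735  0.2782] F [-1.   1.2 -2.7] op 45.4 x [-0.82  -0.101 -0.564] y [ 0.126 -0.992 -0.005] q [-0.36   0.408  1.563 -0.445  2.042  1.063]
axis now [ 0.01319478 -0.00359173  0.9999785 ] base [ 0.49276475 -0.17301805  0.19157937]
rotvec/pi [-0.0012 -0.004   0.0008] dpos [ 0.0019  0.0005 -0.1065]
```

View pics/chk3.png

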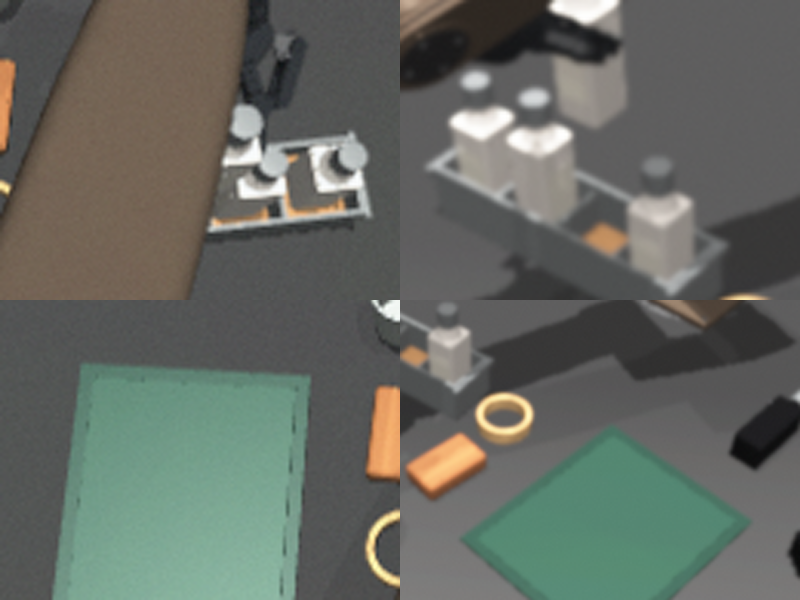

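Scene crop (590,75): the second bottle hangs upright above the empty cell, and the mat is empty. I'll lower to just above the rim and verify alignment.

>>> play_rows:
  targets:
    - {"delta_pos": [0.002,0,-0.01],"delta_rot": [-0.001,-0.004,0.001],"claw": 40}
    - {"delta_pos": [0.002,0,-0.03],"delta_rot": [-0.001,-0.004,0.001],"claw": 40}
    - {"delta_pos": [0.002,0,-0.055],"delta_rot": [-0.001,-0.004,0.001],"claw": 40}
    - {"delta_pos": [0.002,0,-0.08],"delta_rot": [-0.001,-0.004,0.001],"claw": 40}
    - {"delta_pos": [0.002,0,-0.098],"delta_rot": [-0.001,-0.004,0.001],"claw": 40}
    - {"delta_pos": [0.002,0,-0.108],"delta_rot": [-0.001,-0.004,0.001],"claw": 40}
    - {"delta_pos": [0.002,0,-0.108],"delta_rot": [-0.001,-0.004,0.001],"claw": 40}
    - {"delta_pos": [0.002,0,-0.108],"delta_rot": [-0.001,-0.004,0.001],"claw": 40}

```text
time: 15.72
eef_pos: [0.5046, -0.172, 0.1729]
tcp_rot: [-0.301, -0.019, 0.951, -0.063]
contact_force: [-0.1, -0.2, -1.2]
opening: 0.532
```

Run:
```python
from plan import *
s,R=st(); g=np.load('grasp.npz'); v,W,P,u=target(R,[*cell(.038),.042])
b=s['eef_pos']+R@g['b']; u=R@g['u']; print('axis',u,'base',b,'cell',cell(.038))
print('rotvec/pi',np.round(v,4),'dpos to base .042',np.round(P-s['eef_pos'],4))
Q=np.array([[np.cos(a),-np.sin(a)],[np.sin(a),np.cos(a)]]); sq=[(1,1),(1,-1),(-1,-1),(-1,1)]
def dr(n,cr):
    im=ctrl.read_camera(n);c=cal(n);x0,y0,x1,y1=cr;k=400/(x1-x0)
    im=cv2.resize(im[y0:y1,x0:x1],(400,300),interpolation=cv2.INTER_CUBIC)
    f=lambda p:((proj(c,p)-[x0,y0]+.5)*k)
    pl=lambda pts,col:cv2.polylines(im,[np.int32(np.round([f(x) for x in pts]))],True,col,1)
    pl([[*(cell(.038)+Q@np.array(t)*.0355),.065] for t in sq],(0,0,255))
    for h in (0,.115): pl([np.append(b[:2]+Q@np.array(t)*.023,b[2])+u*h for t in sq],(0,255,0))
    return im
cv2.imwrite('pics/chk4.png',np.hstack([dr('scene',(160,80,280,170)),dr('wrist',(0,0,512,384))]))
```

```text
t 15.72 pos [ 0.5046 -0.172   0.1729] F [-0.1 -0.2 -1.2] op 45.4 x [-0.81  -0.109 -0.576] y [ 0.132 -0.991  0.001] q [-0.356  0.522  1.61  -0.415  1.88   1.142]
axis [-0.00238141  0.00123177  1.0000684 ] base [ 0.49656436 -0.17200778  0.08615609] cell [ 0.49580577 -0.1728165 ]
rotvec/pi [ 0.0003  0.0009 -0.001 ] dpos to base .042 [-0.0005 -0.0009 -0.0442]
```

View pics/chk4.png

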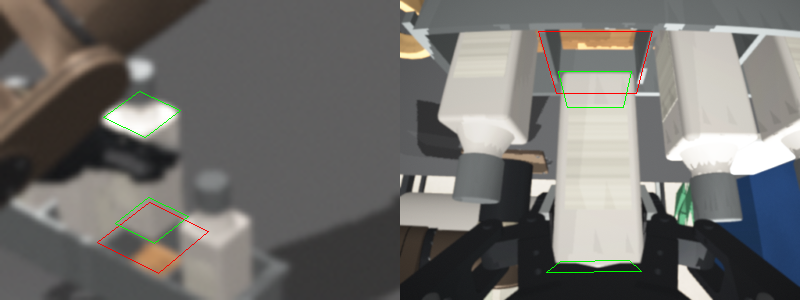

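Both views agree: the green predicted bottle outline (560..634, 72..108 in the wrist view) fits the bottle and sits within the red cell mouth. Lowering to feel.

>>> play_rows:
  targets:
    - {"delta_pos": [-0.0005,-0.001,-0.012],"delta_rot": [0,0.001,-0.001],"claw": 40}
    - {"delta_pos": [-0.0005,-0.001,-0.026],"delta_rot": [0,0.001,-0.001],"claw": 40}
    - {"delta_pos": [-0.0005,-0.001,-0.036],"delta_rot": [0,0.001,-0.001],"claw": 40}
    - {"delta_pos": [-0.0005,-0.001,-0.04],"delta_rot": [0,0.001,-0.001],"claw": 40}
    - {"delta_pos": [-0.0005,-0.001,-0.042],"delta_rot": [0,0.001,-0.001],"claw": 40}
    - {"delta_pos": [-0.0005,-0.001,-0.042],"delta_rot": [0,0.001,-0.001],"claw": 40}

```text
time: 16.32
eef_pos: [0.5044, -0.1734, 0.1313]
tcp_rot: [-0.3, -0.018, 0.952, -0.062]
contact_force: [-0.8, -0.6, -1.5]
opening: 0.532
```

>>> play_rows:
  targets:
    - {"delta_pos": [0,0,-0.0015],"delta_rot": [0,0,0],"claw": 40}
    - {"delta_pos": [0,0,-0.003],"delta_rot": [0,0,0],"claw": 40}
    - {"delta_pos": [0,0,-0.003],"delta_rot": [0,0,0],"claw": 40}

```text
time: 16.57
eef_pos: [0.5044, -0.1734, 0.1282]
tcp_rot: [-0.3, -0.019, 0.952, -0.062]
contact_force: [0.0, -1.2, -1.7]
opening: 0.53
```

>>> play_rows:
  targets:
    - {"delta_pos": [0,0,-0.0015],"delta_rot": [0,0,0],"claw": 40}
    - {"delta_pos": [0,0,-0.003],"delta_rot": [0,0,0],"claw": 40}
    - {"delta_pos": [0,0,-0.003],"delta_rot": [0,0,0],"claw": 40}

```text
time: 16.82
eef_pos: [0.5044, -0.1734, 0.1251]
tcp_rot: [-0.3, -0.018, 0.952, -0.062]
contact_force: [-0.1, -0.4, -2.1]
opening: 0.531
```

>>> play_rows:
  targets:
    - {"delta_pos": [0,0,-0.0015],"delta_rot": [0,0,0],"claw": 40}
    - {"delta_pos": [0,0,-0.003],"delta_rot": [0,0,0],"claw": 40}
    - {"delta_pos": [0,0,-0.003],"delta_rot": [0,0,0],"claw": 40}

```text
time: 17.07
eef_pos: [0.5042, -0.1733, 0.1217]
tcp_rot: [-0.3, -0.019, 0.952, -0.062]
contact_force: [-0.4, 0.5, -1.4]
opening: 0.531
```

>>> play_rows:
  targets:
    - {"delta_pos": [0,0,-0.0015],"delta_rot": [0,0,0],"claw": 40}
    - {"delta_pos": [0,0,-0.003],"delta_rot": [0,0,0],"claw": 40}
    - {"delta_pos": [0,0,-0.003],"delta_rot": [0,0,0],"claw": 40}

```text
time: 17.32
eef_pos: [0.504, -0.1732, 0.1183]
tcp_rot: [-0.3, -0.019, 0.952, -0.061]
contact_force: [0.1, 0.6, -1.4]
opening: 0.535
```

>>> play_rows:
  targets:
    - {"delta_pos": [0,0,-0.0015],"delta_rot": [0,0,0],"claw": 40}
    - {"delta_pos": [0,0,-0.003],"delta_rot": [0,0,0],"claw": 40}
    - {"delta_pos": [0,0,-0.003],"delta_rot": [0,0,0],"claw": 40}

```text
time: 17.57
eef_pos: [0.5038, -0.1732, 0.1149]
tcp_rot: [-0.3, -0.019, 0.952, -0.061]
contact_force: [-0.9, 0.1, -2.5]
opening: 0.533
```

>>> play_rows:
  targets:
    - {"delta_pos": [0,0,-0.0015],"delta_rot": [0,0,0],"claw": 40}
    - {"delta_pos": [0,0,-0.003],"delta_rot": [0,0,0],"claw": 40}
    - {"delta_pos": [0,0,-0.003],"delta_rot": [0,0,0],"claw": 40}

```text
time: 17.82
eef_pos: [0.5039, -0.1732, 0.1121]
tcp_rot: [-0.3, -0.019, 0.952, -0.062]
contact_force: [0.4, 0.9, 0.8]
opening: 0.532
```

Contact at 0.8 N (from about -1.8). Opening only partway because of the neighbouring bottles, then backing out along the tool axis.

>>> play_rows:
  targets:
    - {"delta_pos": [0,0,0],"delta_rot": [0,0,0],"claw": 49}
    - {"delta_pos": [0,0,0],"delta_rot": [0,0,0],"claw": 53}
    - {"delta_pos": [0,0,0],"delta_rot": [0,0,0],"claw": 58}
    - {"delta_pos": [0,0,0],"delta_rot": [0,0,0],"claw": 58}
    - {"delta_pos": [0,0,0],"delta_rot": [0,0,0],"claw": 58}
    - {"delta_pos": [0,0,0],"delta_rot": [0,0,0],"claw": 58}

```text
time: 18.32
eef_pos: [0.504, -0.1732, 0.1122]
tcp_rot: [-0.3, -0.019, 0.952, -0.061]
contact_force: [0.4, 0.8, -0.6]
opening: 0.681
```

Run:
```python
from h import *
st()
```

```text
t 18.32 pos [ 0.504  -0.1732  0.1122] F [ 0.4  0.8 -0.6] op 58.1 x [-0.813 -0.106 -0.573] y [ 0.128 -0.992  0.001] q [-0.359  0.606  1.616 -0.406  1.801  1.179]
```

>>> play_rows:
  targets:
    - {"delta_pos": [0.008,0.001,0.006],"delta_rot": [0,0,0],"claw": 58}
    - {"delta_pos": [0.024,0.003,0.017],"delta_rot": [0,0,0],"claw": 58}
    - {"delta_pos": [0.049,0.006,0.034],"delta_rot": [0,0,0],"claw": 58}
    - {"delta_pos": [0.073,0.009,0.052],"delta_rot": [0,0,0],"claw": 58}
    - {"delta_pos": [0.098,0.013,0.069],"delta_rot": [0,0,0],"claw": 58}
    - {"delta_pos": [0.114,0.015,0.085],"delta_rot": [0,0,0],"claw": 58}
    - {"delta_pos": [0.12,0.03,0.12],"delta_rot": [0,0,0],"claw": 58}
    - {"delta_pos": [0.12,0.05,0.155],"delta_rot": [0,0,0],"claw": 58}
    - {"delta_pos": [0.12,0.08,0.18],"delta_rot": [0,0,0],"claw": 58}
    - {"delta_pos": [0.12,0.12,0.2],"delta_rot": [0,0,0],"claw": 58}
    - {"delta_pos": [0.12,0.16,0.2],"delta_rot": [0,0,0],"claw": 58}
    - {"delta_pos": [0.12,0.2,0.2],"delta_rot": [0,0,0],"claw": 58}
    - {"delta_pos": [0.12,0.24,0.2],"delta_rot": [0,0,0],"claw": 58}
    - {"delta_pos": [0.12,0.28,0.2],"delta_rot": [0,0,0],"claw": 58}
    - {"delta_pos": [0.12,0.32,0.2],"delta_rot": [0,0,0],"claw": 58}
    - {"delta_pos": [0.12,0.36,0.2],"delta_rot": [0,0,0],"claw": 58}
    - {"delta_pos": [0.12,0.4,0.2],"delta_rot": [0,0,0],"claw": 58}
    - {"delta_pos": [0.12,0.4,0.2],"delta_rot": [0,0,0],"claw": 58}
    - {"delta_pos": [0.12,0.4,0.2],"delta_rot": [0,0,0],"claw": 58}

```text
time: 19.9
eef_pos: [0.6235, 0.2295, 0.3122]
tcp_rot: [-0.3, -0.019, 0.952, -0.064]
contact_force: [0.0, -0.2, 0.0]
opening: 0.681
```

Run:
```python
from look import *
st(); look('pics/fin',tcr2=(150,90,330,225))
a=cv2.imread('pics/top0.png').astype(int);b=cv2.imread('pics/fin_t.png').astype(int)
for n,(x0,y0,x1,y1) in dict(tape=(256,195,288,227),pot=(256,112,288,146),block=(256,156,282,192)).items(): print(n,'mean diff',abs(a-b)[y0:y1,x0:x1].mean().round(1))
```

```text
t 19.90 pos [0.6235 0.2295 0.3122] F [ 0.  -0.2  0. ] op 58.2 x [-0.812 -0.11  -0.573] y [ 0.133 -0.991  0.001] q [0.186 0.694 1.088 0.058 2.319 1.641]
tape mean diff 2.8
pot mean diff 2.9
block mean diff 3.0
```

View pics/fin.png

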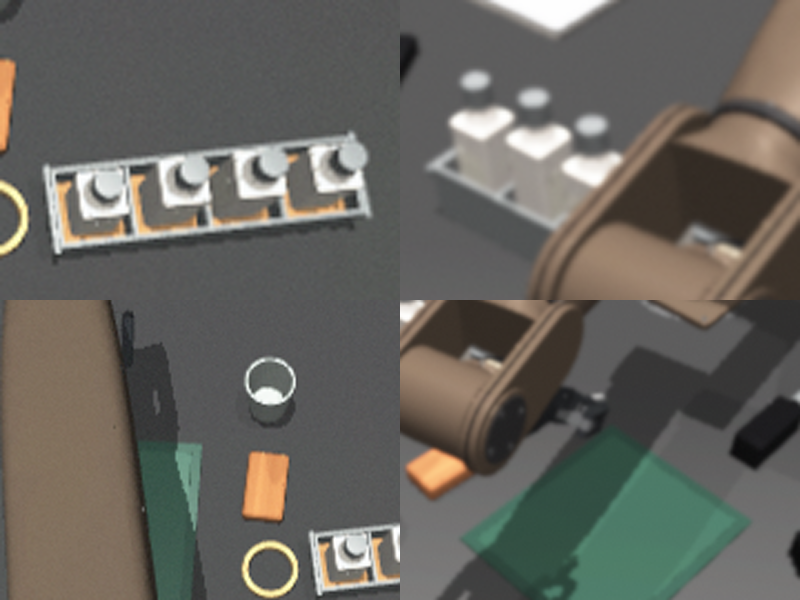

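The final picture shows all four cells holding upright bottles, caps up, at (107,185), (190,170), (268,165) and (347,157). The mat is empty and the cup, block and tape haven't moved. Handing in.

```bash
python3 -c "
from plant import ctrl
print(ctrl.sign_off())"
```

```text
the job is handed in; nothing more can be done
None
```

Both loose bottles are packed in the two middle cells of the crate, standing upright with caps on top. I handed the job in at about 20 s, with the arm clear of everything.

- **Standing bottle:** I gripped it from above and lowered it in small steps. The filler pushed back with about 3.4 N when its base was about 17 mm above the bench, and I let go there.
- **Lying bottle:** I gripped it with the tool tilted 35°, turned it upright in the air, and brought it in from the crate's far side. I lowered it until the filler pushed back with about 2.6 N, base about 25 mm above the bench. I then opened the fingers only part way to clear the neighbouring bottles and backed out.
- **Last checks:** The final top view shows upright bottles in all four cells. The tape, cup and block match the first picture, and the force on the tool is back to about zero.
- **Not fully checked:** The arm partly blocked the final scene view, so I checked the second bottle's placement mainly from the top view. My early rough scene-camera readings for the crate differed from the top camera by about 6 mm; outlines drawn on the wrist view before each placement agreed with the top camera.

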